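# Bin the empty sprinkle tin through the counter's spring flap

## Robot

A 6-joint arm with a two-finger parallel gripper is mounted at the origin on the work surface. World frame = base frame: x ahead of the robot, y to its left, z up, the work surface at z = 0. Lengths are in mm, angles in rad, forces in N, time in s.
With the tool pointing down it reaches from about 300 to 775 mm from the base axis. Payload 14.6 kg.
Tool frame: the origin (TCP) lies between the finger pads; the fingertips stand 19 mm ahead of it and the grasp point (between the pads) is the TCP (manip.tcp_to_tips is the distance from the TCP to the fingertips, in mm); x points along the fingers, z is the direction in which the jaws open and shut, and the axes are right-handed (so a half turn about x gives the same grasp; the last joint's range is limited). The gripper opens to 94 mm and grips with 3 to 60 N. Pads are 16 mm wide; open, the fingers measure 119 mm over their backs; the gripper's body (75 mm by 177 mm) begins 78 mm behind the grasp point.
Start: joints at [-1.379, 0.3, 1.521, -0, 1.321, -0.067], TCP at [140.75, -531.676, 224.446] pointing down, gripper open.
Joint ranges: [-3.03, 3.03], [-0.79, 2.21], [0.23, 2.52], [-1.04, 4.18], [0, 3.07], [-2.55, 2.55]. Speed limits (rad/s): [2.22, 2.22, 2.57, 3.14, 3.14, 3.14].

## Interface

Orientations are given as [roll, pitch, yaw] about the fixed x, y, z axes, in that order (R = Rz(yaw) Ry(pitch) Rx(roll)).
In Python, from cell import manip gives the robot as it stands.
- The arm moves only by the tool jog_arm, never from a script. Its argument "moves" is a list that holds one entry, the list of rows, each a list of 6 numbers: the shift along the world's x, y, z in mm, then the turn, a rotation vector about the world's x, y, z in degrees. In form: [[[dx, dy, dz, wx, wy, wz], ...]]. A call has 1 to 5 rows; each row shifts and turns the pose as measured when the row begins; what a row does not reach is not made up. A row lasts 1/10 s, in which the tool goes at most 50 mm and 8.59 degrees, less where a joint would pass 70% of its speed; a pose out of reach is approached as far as the arm can. A call is refused whole if a number of a shift passes 50 or a number of a turn 8.59, either way. A call with a gripper value outside its range is refused whole. "gripper" is the opening, from -1 (shut) to 1 (fully open), set as the call begins (left out, the last holds). The fingers move at their own pace and stop on an object; "squeeze" is the grip in N (left out, the last holds). Time passes only in rows, so rows that do not move let the fingers close. It gives the time, the measured TCP pose, the force and the opening at its end, in the units of the state.
- manip.read_state(): the state, without advancing time (a new reading comes with each control period).
- manip.camera(name): name is "scene" or "top" or "wrist"; returns (picture, depth): 400x640x3 uint8, blue, green, red; 400x640 float32, mm along the optical axis (not along the pixel's ray), 0 where there is no reading.
- manip.camera_params(name): a dict with "fx", "fy", "cx", "cy" (pixels), "rvec" (rotation vector, rad) and "tvec" (3), from world to camera coordinates, as OpenCV has them. Camera axes: x right, y down, z forward; pixel columns grow to the right and rows downward; lengths in mm; the calibration is good to about 2 mm. The wrist camera is an equidistant fisheye: a pixel r from the principal point sees the ray r / f radians off the axis. A picture is of the moment at which its call begins: read the wrist's pose just before it. camera_params takes no time and is no camera call; for the wrist camera it gives the pose at the moment of the call.
- manip.sign_off(): hands the job in, once; it reports no verdict.
The state is a dict: "clock": time; "joints": joint angles; "qd": joint speeds; "effort": joint torques, N m; "eef_pos": TCP position; "eef_rot": TCP orientation; "wrist_force": force on the tool from outside, world axes, zero at the start; "moment": the same for the moment, N m; "finger_gap": finger opening in mm.
Only numpy, scipy, OpenCV 4.12 (cv2) and the standard library are available. Lean on these libraries where they do the work, as an engineer would, in place of code of your own. Each camera call takes 0.05 s, during which the arm holds its last target. There are 200 camera calls.

## Task

Bin the empty aluminium sprinkle tin through the self-closing flap of the waste chute in the granite shelf, only pushing with the fingers. Slide the tin up to the lip where the flap's free edge is, push the flap well down with one finger while the tin still stands on the stone, keep it down, and with the other finger push the tin over the lip until it drops past the flap into the bin. Then let the flap close; do not pinch, lift or knock over the tin or shove it hard, and leave everything else on the shelf where it is.

Things in the scene. Friction and masses are not known exactly. Their poses are not given: they have to be found in the camera images.
- shelf: Dark granite slab, 510 mm (x) by 1000 mm (y), 40 mm thick, on a low brick plinth, fixed, may be turned a little. Origin below the slab at counter height (z = 0); the stone's top is at z = 120 mm. x axis points to the low plastered wall at the back (face at x = 240 mm, top at z = 242 mm; hook rail 28 mm in front of it at z = 205 mm), z up.
- lip (a point): Middle of the waste chute's lip, level with the stone's top, shelf axes. From here the chute's mouth reaches 154 mm along the shelf's -y and 85 mm either way along x. A steel flange 16 mm wide, flush with the stone, surrounds it. The flap's free edge lies at this lip; the tin goes over it along -y.
- hinge (a point): Middle of the flap's hinge line (along the shelf's x), level with the stone's top, 152 mm from the lip along the shelf's -y.
- bin (a point): Centre of the bin's floor, 160 mm below the stone's top, under the middle of the mouth. The steel walls go straight down from the mouth's edges to it. (Not in the way, but fixed on the shelf: a steel box with hinged lid, 130 mm by 200 mm, 120 mm high with its handle, centred at x = 155 mm, y = 360 mm in the shelf's frame.)
- flap (a joint): Stainless spring flap filling the mouth, 164 mm (x) by 150 mm from hinge to free edge, 4 mm thick, top 2 mm below the stone's when shut. Rad: 0 shut, grows as the free edge swings down, at most 1.35. Shuts when let go; the torque to open it is 0.2 N m at the start, 0.34 at 1 rad (1.5 to 2.5 N at the free edge). The tin's weight does not open it. Gap from free edge to lip wall: 35 mm at 0.7 rad, 69 mm at 1 rad.
- tin: The empty sprinkle tin: a small closed round aluminium tin standing upright on the stone, 35 to 70 g, 25 mm high; its side is upright and 46 mm across up to 11 mm, above that its lid is a dome narrowing to 30 mm across at 21 mm height, with small black sprinkle holes. Origin at the centre of its underside, z axis up along the tin. It starts 100 to 290 mm to the shelf's +y side of the lip.
- tumbler: Glass tumbler, 72 mm across, 100 mm high, loose; origin at the centre of its underside. Leave alone.
- mill: Dark wooden pepper mill, 54 mm across, 128 mm high, loose; origin at the centre of its underside. Leave alone.
- trivet: Round green silicone trivet lying flat, 130 mm across, 8 mm thick, loose; origin at the centre of its underside. Leave alone.
- tongs: Bamboo tongs lying flat along their own y axis, 275 mm long, about 50 mm wide, 18 mm high, loose; origin under their middle. Leave alone.
- matchbox: Red matchbox lying flat, 52 by 36 by 15 mm, loose; origin at the centre of its underside. Leave alone.
- mug: Blue mug, 84 mm across plus its handle, 80 mm high, loose; origin at the centre of its underside. Leave alone.

How it is judged:
By the outcome, as a careful person would: the job done as asked, in the order asked, and still so for the second after the job is handed in, with the robot touching nothing.
It also fails if it takes over 54 s, if anything falls off the work surface, if the arm or the gripper's body presses on something with over 40 N, if the wrist force passes 120 N, or if a joint passes its speed limit or range.

## Working session

There is one attempt and no reset: what is moved stays moved. The work goes in short steps, Python scripts to look and compute and a tool call to move; the robot and the scene stay as the last step left them, time stands still between calls to the robot, and variables do not carry over. Pictures are saved under pics/ and viewed, about 8 in all and at most 12, crops included, and the job is handed in when it is done.

Besides the shell and the picture viewer there is one more tool, called as name([rows], argument=value, ...), one row to a line, values as JSON. jog_arm: Moves the arm, as the interface text tells. Its arguments: {"type":"object","properties":{"moves":{"type":"array","items":{"type":"array","items":{"type":"array","items":{"type":"number"}}}},"gripper":{"type":"number"},"squeeze":{"type":"number"}},"required":["moves"]}

```bash
mkdir -p pics; ls; cat > h.py <<'E'
import numpy as np, cv2
from cell import manip
def save(n,f):
    im,d=manip.camera(n); cv2.imwrite('pics/%s.png'%f,im); np.save('pics/%s.npy'%f,d); return im,d
def cam(n):
    p=manip.camera_params(n); R=cv2.Rodrigues(np.array(p['rvec'],float))[0]; return p,R,np.array(p['tvec'],float).ravel()
def ray(n,uv,z,P=None):
    p,R,t=P or cam(n); uv=np.atleast_2d(np.array(uv,float))
    a=(uv[:,0]-p['cx'])/p['fx']; b=(uv[:,1]-p['cy'])/p['fy']
    if n=='wrist':
        r=np.hypot(a,b)+1e-12; d=np.c_[a/r*np.sin(r),b/r*np.sin(r),np.cos(r)]
    else: d=np.c_[a,b,np.ones(len(a))]
    d=d@R; c=-R.T@t; return c+d*((z-c[2])/d[:,2])[:,None]
E
python3 - <<'E'
from h import *
a,_=save('scene','s0'); b,_=save('top','t0')
s=manip.read_state(); print({k:np.round(v,3) for k,v in s.items()})
for n in('scene','top'):
    p,R,t=cam(n); print(n,p['fx'],-R.T@t, R[2])
E
```

```text
pics
{'clock': np.float64(0.1), 'joints': array([-1.379,  0.3  ,  1.522, -0.   ,  1.321, -0.067]), 'qd': array([-0.   , -0.002, -0.003,  0.001, -0.001,  0.   ]), 'effort': array([ 2.0000e-03, -5.3264e+01, -3.5328e+01,  7.1000e-02,  2.4000e-02,
       -0.0000e+00]), 'eef_pos': array([ 140.701, -531.477,  223.948]), 'eef_rot': array([3.096, 1.57 , 1.784]), 'wrist_force': array([ 0.025, -1.359, -0.363]), 'moment': array([ 0.021, -0.03 ,  0.034]), 'finger_gap': np.float64(94.009)}
scene 375.51452726159215 [1065.03812222  747.07098576  772.55785608] [-0.43292304 -0.63346809 -0.64132349]
top 434.38725882563546 [ 383.78577674   21.13126534 1208.66463893] [ 0.19843093  0.03125003 -0.97961656]
```

View pics/t0.png

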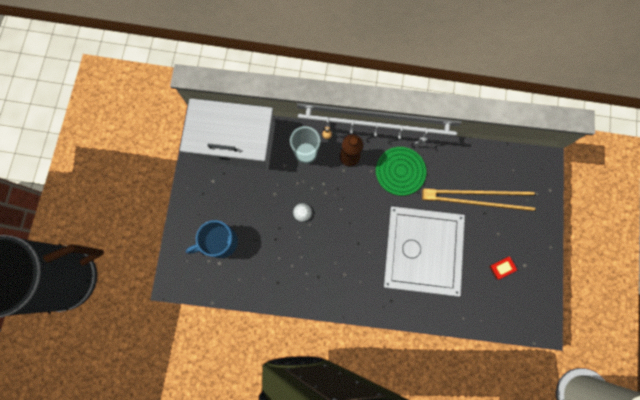

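View pics/s0.png

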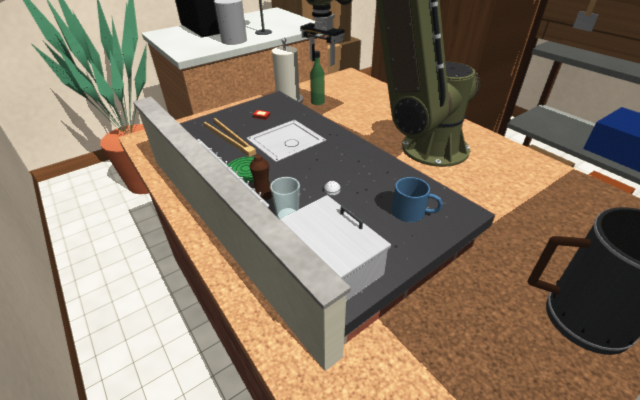

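The top view shows the tin at about (302,212), the flap plate with corners near (391,207), (465,213), (460,296) and (385,290), the matchbox at (504,267), and the trivet and tongs above the plate. The scene view agrees with this. Next I'll measure the plate and the tin.

```bash
python3 - <<'E'
from h import *
im=cv2.imread('pics/t0.png'); g=cv2.cvtColor(im,cv2.COLOR_BGR2GRAY); hsv=cv2.cvtColor(im,cv2.COLOR_BGR2HSV)
P=cam('top')
m=((g>110)&(hsv[...,1]<60)).astype(np.uint8)
def comp(m,uv):
    n,l,st,c=cv2.connectedComponentsWithStats(m); k=l[uv[1],uv[0]]; return (l==k).astype(np.uint8),st[k],c[k]
a,st,c=comp(m,(440,235)); print(st,c)
cs=cv2.findContours(a,cv2.RETR_EXTERNAL,cv2.CHAIN_APPROX_NONE)[0]; ct=max(cs,key=cv2.contourArea)
w=ray('top',ct[:,0,:],120,P)[:,:2].astype(np.float32)
r=cv2.minAreaRect(w); print('plate',r); 
# expected outer: 170+32=202 x, 154+32=186 y
b=cv2.boxPoints(r); print(b)
# yaw: slab edges too
a2,st,c=comp(((g>100)&(hsv[...,1]<60)).astype(np.uint8),(302,212)); print('tin',st,c, ray('top',[c],120+12,P))
# wall/back edge & slab front edge rough yaw
print(ray('top',[(153,299),(561,348),(203,96+7)],120,P))
cr=cv2.resize(im[190:310,270:530],None,fx=3,fy=3,interpolation=cv2.INTER_CUBIC); cv2.imwrite('pics/c0.png',cr)
E
```

```text
[ 383  206   82   91 6342] [424.53941974 251.07631662]
plate ((517.1959228515625, -228.31988525390625), (206.8894805908203, 190.83453369140625), 2.380291223526001)
[[ 409.87756 -137.28122]
 [ 417.80334 -327.95108]
 [ 624.5143  -319.35855]
 [ 616.5885  -128.68869]]
tin [293 203  18  19 271] [301.39852399 211.900369  ] [[561.69094617  90.50363577 132.        ]]
[[ 293.398073    413.26243753  120.        ]
 [ 336.63398427 -576.23604918  120.        ]
 [ 813.69868639  400.64118535  120.        ]]
```

View pics/c0.png

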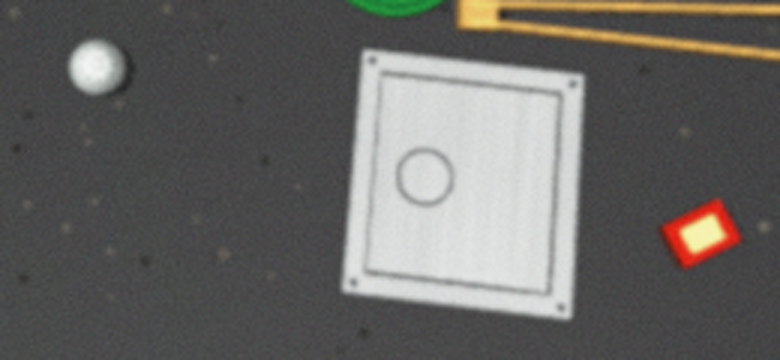

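```bash
cat >> h.py <<'E'
from scipy.spatial.transform import Rotation as Ro
YAW=np.deg2rad(2.42); sx=np.array([np.cos(YAW),np.sin(YAW),0]); sy=np.array([-sx[1],sx[0],0]); C=np.array([517.2,-228.3,120.]); LIP=C+77*sy
def toS(p): d=np.asarray(p)-LIP; return np.array([d@sx,d@sy,d[2]])
def toW(a): return LIP+a[0]*sx+a[1]*sy+np.array([0,0,a[2]])
def st():
    s=manip.read_state(); R=Ro.from_euler('xyz',s['eef_rot']).as_matrix(); return s,R
def goal(p,zax,xax):
    s,R=st(); x=xax/np.linalg.norm(xax); z=zax-x*(zax@x); z/=np.linalg.norm(z); G=np.c_[x,np.cross(z,x),z]
    rv=np.rad2deg(Ro.from_matrix(G@R.T).as_rotvec()); print('t',s['clock'],'pos',s['eef_pos'].round(1),'shelf',toS(s['eef_pos']).round(1)); print('dpos',(p-s['eef_pos']).round(1),'rot',rv.round(2),'F',np.round(s['wrist_force'],1)); return rv
def tilt(phi,yaw=0,sgn=1):
    # jaw dir pointing to front (-sy rotated by yaw) and down by phi ; tool x
    f=-(np.cos(yaw)*sy+np.sin(yaw)*sx); zz=np.array([0,0,1.]); u=np.cos(phi)*f-np.sin(phi)*zz; x=-np.cos(phi)*zz-np.sin(phi)*f
    return sgn*u,x
E
python3 - <<'E'
from h import *
s,R=st(); print(R.round(3)); 
tin=np.array([561.7,90.5,120]); T=toW([0,45,0]); print(LIP,toS(tin),T)
d=toS(tin)-toS(T); yaw=np.arctan2(d[0],d[1]); print('yaw',yaw)
u,x=tilt(0,yaw)
u=T-tin; u/=np.linalg.norm(u); print(u)
for sg in(1,-1): goal(tin+[0,0,180],sg*u,x)
P=cam('top')
print(ray('top',[(504,267)],135,P), toS(ray('top',[(504,267)],135,P)[0]))
E
```

```text
[[-0.     0.967  0.256]
 [ 0.001  0.256 -0.967]
 [-1.     0.    -0.001]]
[ 513.94872037 -151.36867231  120.        ] [ 57.92145493 239.63669253   0.        ] [ 512.04862188 -106.40880547  120.        ]
yaw 0.28924206342128483
[-0.24450105 -0.96964903  0.        ]
t 0.1 pos [ 140.7 -531.5  223.9] shelf [-389.  -364.   103.9]
dpos [421.  622.   76.1] rot [ -0.06   0.   -28.98] F [ 0.  -1.4 -0.4]
t 0.1 pos [ 140.7 -531.5  223.9] shelf [-389.  -364.   103.9]
dpos [421.  622.   76.1] rot [-0.0000e+00 -8.0000e-02  1.5102e+02] F [ 0.  -1.4 -0.4]
[[ 505.00933139 -421.4134988   135.        ]] [ -20.3339001  -269.42652709   15.        ]
```

jog_arm([
  [[24,36,15,0,0,-1.9],[26,39,15,0,0,-1.9],[26,39,15,0,0,-1.9],[26,39,15,0,0,-1.9],[26,39,15,0,0,-1.9]],
], gripper=1)

```text
clock: 0.6
eef_pos: [267.7, -335.3, 295.9]
eef_rot: [-3.001, 1.561, 1.792]
wrist_force: [0.7, -0.2, 0.7]
finger_gap: 94.0
```

jog_arm([
  [[27,40,0,0,0,-1.9],[27,40,0,0,0,-1.9],[27,40,0,0,0,-1.9],[27,40,0,0,0,-1.9],[27,40,0,0,0,-1.9]],
])

```text
clock: 1.1
eef_pos: [405.5, -126.7, 298.0]
eef_rot: [2.904, 1.564, 1.239]
wrist_force: [0.1, -1.4, -0.5]
finger_gap: 94.2
```

jog_arm([
  [[27,40,0,0,0,-1.9],[27,40,0,0,0,-1.9],[27,40,0,0,0,-1.9],[27,40,0,0,0,-1.9],[27,40,0,0,0,-1.9]],
])

```text
clock: 1.6
eef_pos: [542.8, 82.4, 297.5]
eef_rot: [2.919, 1.564, 1.082]
wrist_force: [0.8, -1.1, -0.7]
finger_gap: 94.0
```

```bash
python3 - <<'E'
from h import *
im,d=save('wrist','w0')
tin=np.array([561.7,90.5,120]); u=np.array([-.2445,-.9696,0]); goal(tin+[0,0,25],u,np.array([0,0,-1.]))
p,R,t=cam('wrist'); print(p['fx'],p['cx'],p['cy'],-R.T@t,R[2])
E
```

```text
t 1.65 pos [545.   87.1 296.3] shelf [ 41.1 237.  176.3]
dpos [  16.7    3.4 -151.3] rot [-0.41  0.11  1.09] F [ 3.4  3.2 -1.4]
309.70691628693146 323.2867062926404 206.200994743737 [611.84840546  68.40215498 455.61384338] [-0.23318397  0.07095348 -0.96984063]
```

View pics/w0.png

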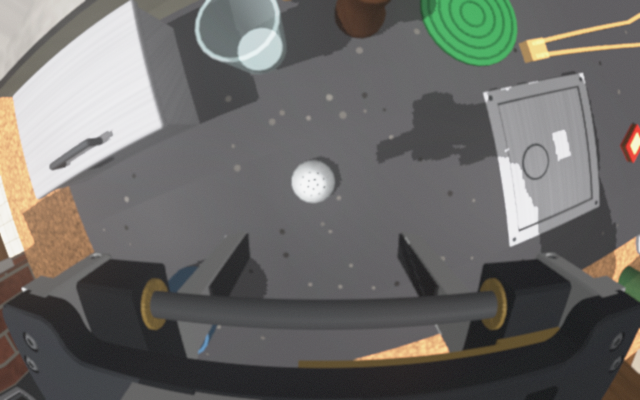

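The wrist view shows the tin at about (313,182), between and ahead of the fingers, which are at (245,240) and (402,240). The plate is at right, with corners near (487,94), (583,75), (599,207) and (514,244).

```bash
cat >> h.py <<'E'
def tinw(f,uv,thr=150,h=130):
    P=cam('wrist'); im,d=save('wrist',f); g=cv2.cvtColor(im,cv2.COLOR_BGR2GRAY)
    n,l,stt,c=cv2.connectedComponentsWithStats((g>thr).astype(np.uint8))
    k=min((i for i in range(1,n) if stt[i][4]>150),key=lambda i:np.hypot(*(c[i]-uv)))
    w=ray('wrist',[stt[k][:2]+stt[k][2:4]/2],h,P)[0]; print(stt[k],'tin',w.round(1),'shelf',toS(w).round(1)); return w,P,im
E
python3 - <<'E'
from h import *
w,P,im=tinw('w1',(313,182))
c=np.array([(487,94),(583,75),(599,207),(514,244)])
g=cv2.cvtColor(im,cv2.COLOR_BGR2GRAY)
q=ray('wrist',c,120,P); print(q.round(1),[toS(a).round(1) for a in q])
goal(w*[1,1,0]+[0,0,145],np.array([-.2445,-.9696,0]),np.array([0,0,-1.]))
E
```

```text
[ 296  163   43   41 1363] tin [559.3  91.6 130. ] shelf [ 55.5 240.8  10. ]
[[ 611.6 -127.8  120. ]
 [ 618.5 -307.2  120. ]
 [ 418.9 -315.9  120. ]
 [ 414.6 -138.5  120. ]] [array([98.6, 19.4,  0. ]), array([  97.9, -160.1,    0. ]), array([-101.9, -160.3,    0. ]), array([-98.7,  17. ,   0. ])]
t 1.7 pos [543.5  84.3 296.1] shelf [ 39.5 234.3 176.1]
dpos [  15.8    7.3 -151.1] rot [-0.36  0.05  0.88] F [-0.4 -0.2 -0.6]
```

jog_arm([
  [[16,6,-30,0,0,0.9],[0,0,-35,0,0,0],[0,0,-35,0,0,0],[0,0,-25,0,0,0],[0,0,-15,0,0,0]],
])

```text
clock: 2.2
eef_pos: [559.2, 90.2, 152.0]
eef_rot: [2.951, 1.564, 1.137]
wrist_force: [0.4, 0.1, -0.4]
finger_gap: 94.0
```

```bash
python3 - <<'E'
from h import *
goal(np.array([560.5,91,144]),np.array([-.2445,-.9696,0]),np.array([0,0,-1.]))
E
```

```text
t 2.2 pos [559.2  90.2 152. ] shelf [ 55.4 239.4  32. ]
dpos [ 1.3  0.8 -8. ] rot [-0.34  0.16 -0.24] F [ 0.4  0.1 -0.4]
```

jog_arm([
  [[1,0,-4,0,0,0],[0,0,-3,0,0,0],[-2.2,-8.7,0,0,0,0],[-2.2,-8.7,0,0,0,0],[-2.2,-8.7,0,0,0,0]],
])

```text
clock: 2.7
eef_pos: [552.7, 61.4, 144.9]
eef_rot: [3.106, 1.565, 1.293]
wrist_force: [-0.3, 0.2, 1.2]
finger_gap: 94.0
```

jog_arm([
  [[-2.2,-8.7,0,0,0,0],[-2.2,-8.7,0,0,0,0],[-2.2,-8.7,0,0,0,0],[-2.2,-8.7,0,0,0,0],[-2.2,-8.7,0,0,0,0]],
])

```text
clock: 3.2
eef_pos: [541.0, 13.2, 146.4]
eef_rot: [2.747, 1.564, 0.933]
wrist_force: [-0.1, 1.1, 0.4]
finger_gap: 93.9
```

```bash
python3 - <<'E'
from h import *
s,R=st(); u=np.array([-.2445,-.9696,0]); print('expected tin',toS(s['eef_pos']-24*u))
w,P,im=tinw('w2',(280,230))
goal(s['eef_pos'],u,np.array([0,0,-1.]))
E
```

```text
expected tin [ 40.81578706 186.2547321   26.44445227]
[    0     0   640   324 92634] tin [591.4   3.4 130. ] shelf [ 83.9 151.4  10. ]
t 3.25 pos [540.8  12.1 146.4] shelf [ 33.7 162.2  26.4]
dpos [0.2 1.  0. ] rot [-0.3   0.23 -0.17] F [-1.  -1.2 -0.5]
```

View pics/w2.png

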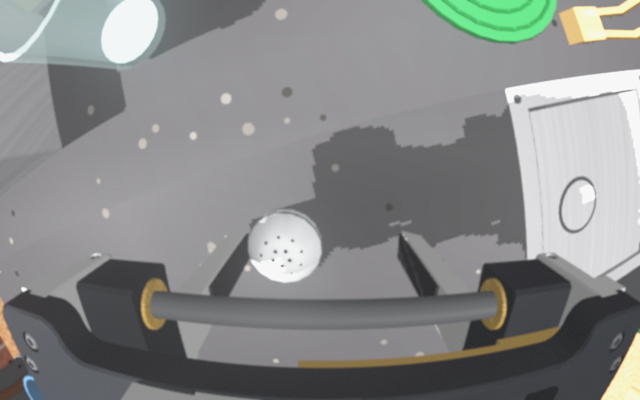

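The wrist view shows the tin at about (285,246), upright and held against the rear finger, with the plate ahead at right. I'll keep pushing.

jog_arm([
  [[-2.2,-8.7,-1,0,0,0],[-2.2,-8.7,-0.5,0,0,0],[-2.2,-8.7,0,0,0,0],[-2.2,-8.7,0,0,0,0],[-2.2,-8.7,0,0,0,0]],
])

```text
clock: 3.75
eef_pos: [529.1, -34.3, 144.9]
eef_rot: [2.732, 1.564, 0.918]
wrist_force: [0.3, 1.0, 0.2]
finger_gap: 93.9
```

jog_arm([
  [[-2.2,-8.7,0,0,0,0],[-2.2,-8.7,0,0,0,0],[-2.2,-8.7,0,0,0,0],[-2.2,-8.7,0,0,0,0],[-2.2,-8.7,0,0,0,0]],
])

```text
clock: 4.25
eef_pos: [516.9, -81.9, 144.9]
eef_rot: [2.732, 1.564, 0.918]
wrist_force: [-0.1, 0.1, 0.2]
finger_gap: 94.1
```

```bash
python3 - <<'E'
from h import *
s,R=st(); u=np.array([-.2445,-.9696,0]); print('expected tin',toS(s['eef_pos']-24*u))
P=cam('wrist'); im,d=save('wrist','w3'); g=cv2.cvtColor(im,cv2.COLOR_BGR2GRAY)
print('old view',toS(ray('wrist',[(285,246)],132,P)[0]))
goal(s['eef_pos'],u,np.array([0,0,-1.]))
for thr in(130,150,170,190):
    n,l,q,c=cv2.connectedComponentsWithStats((g>thr).astype(np.uint8)); k=l[246,285]; print(thr,q[k],c[k])
E
```

```text
expected tin [12.75726933 92.30938229 24.88160917]
old view [14.13746947 91.64746469 12.        ]
t 4.3 pos [516.7 -82.9 144.8] shelf [ 5.6 68.3 24.8]
dpos [0.2 1.  0. ] rot [-0.3   0.24 -0.17] F [-0.4 -1.  -0.5]
130 [ 251  214   70   70 3634] [285.92927903 249.21408916]
150 [ 251  222   69   62 2750] [288.77745455 253.82654545]
170 [ 252  237   59   46 1477] [284.24373731 261.30467163]
190 [282 243  18  17 124] [291.54032258 251.0483871 ]
```

jog_arm([
  [[-2.2,-8.7,0,0,0,0],[-2.2,-8.7,0,0,0,0],[-2.2,-8.7,0,0,0,0],[-1.5,-7.5,0,0,0,0],[-1,-6,0,0,0,0]],
])

```text
clock: 4.8
eef_pos: [506.8, -125.7, 144.9]
eef_rot: [2.732, 1.564, 0.917]
wrist_force: [0.0, 0.3, 0.4]
finger_gap: 94.0
```

jog_arm([
  [[-0.9,-5,0,0,0,0],[-0.8,-4,0,0,0,0],[-0.5,-3,0,0,0,0],[0,0,0,0,0,0]],
])

```text
clock: 5.2
eef_pos: [504.3, -139.4, 144.8]
eef_rot: [2.747, 1.564, 0.932]
wrist_force: [-0.5, 0.0, -0.4]
finger_gap: 94.2
```

```bash
cat >> h.py <<'E'
def plan(phi,ry,rz,x=0,yaw=0):
    """pose with rear fingertip inner edge at shelf y=ry, height rz, tilt phi(deg)"""
    u,X=tilt(np.deg2rad(phi),yaw); p=toW([x,ry,rz])-19*X+47*u
    fo=p+19*X+59.5*u; f=toS(fo); print('phi',phi,'front outer tip',f.round(1),'theta',np.arctan2(-f[2]-2,152+f[1]).round(2),'body corner',toS(p-78*X+88*u).round(1))
    return p,goal(p,u,X)
E
python3 - <<'E'
from h import *
s,R=st(); u=np.array([-.2445,-.9696,0]); print('expected tin',toS(s['eef_pos']-24*u))
P=cam('wrist'); im,d=save('wrist','w4')
g=cv2.cvtColor(im,cv2.COLOR_BGR2GRAY); n,l,q,c=cv2.connectedComponentsWithStats((g>130).astype(np.uint8)); k=l[250,285]; print(q[k],toS(ray('wrist',[(285,248)],132,P)[0]))
plan(0,75,40); plan(35,75,12); plan(35,62,3); plan(35,28,3); plan(35,0,3)
E
```

```text
expected tin [-2.32805129 35.39598319 24.80794068]
[  250    24   311   276 57956] [-2.11811564 35.11361575 12.        ]
phi 0 front outer tip [  0.  -31.5  40. ] theta -0.34 body corner [  0. -60. 137.]
t 5.25 pos [ 504.3 -139.2  144.8] shelf [-9.1 12.6 24.8]
dpos [ 8.5 15.8 34.2] rot [-0.34  0.19 16.42] F [-1.  -1.2  0.4]
phi 35 front outer tip [  0.  -12.2 -49.1] theta 0.32 body corner [  0.  -91.2  14. ]
t 5.25 pos [ 504.3 -139.2  144.8] shelf [-9.1 12.6 24.8]
dpos [  8.6  13.4 -24.2] rot [34.6  -3.36 15.96] F [-1.  -1.2  0.4]
phi 35 front outer tip [ -0.  -25.2 -58.1] theta 0.42 body corner [  -0.  -104.2    5. ]
t 5.25 pos [ 504.3 -139.2  144.8] shelf [-9.1 12.6 24.8]
dpos [  9.1   0.4 -33.2] rot [34.6  -3.36 15.96] F [-1.  -1.2  0.4]
phi 35 front outer tip [  0.  -59.2 -58.1] theta 0.54 body corner [   0.  -138.2    5. ]
t 5.25 pos [ 504.3 -139.2  144.8] shelf [-9.1 12.6 24.8]
dpos [ 10.6 -33.5 -33.2] rot [34.6  -3.36 15.96] F [-1.  -1.2  0.4]
phi 35 front outer tip [  0.  -87.2 -58.1] theta 0.71 body corner [   0.  -166.2    5. ]
t 5.25 pos [ 504.3 -139.2  144.8] shelf [-9.1 12.6 24.8]
dpos [ 11.7 -61.5 -33.2] rot [34.6  -3.36 15.96] F [-1.  -1.2  0.4]
```

View pics/w4.png

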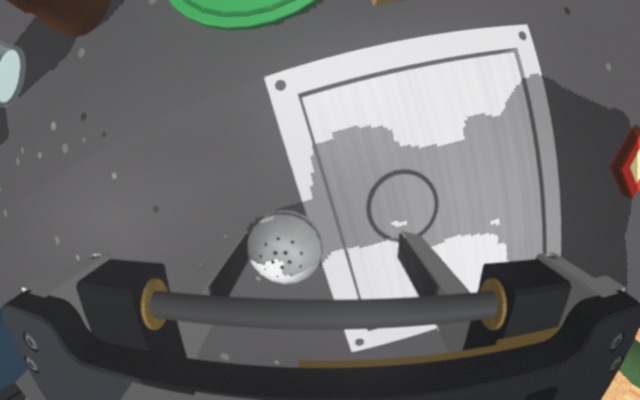

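The wrist view shows the tin at about (285,248), standing beside the flange, with the front finger over the flap. Next I'll square up to the shelf axes, then tilt about the rear fingertip.

jog_arm([
  [[2,3,0.5,0,0,4.1],[2,3,0.5,0,0,4.1],[2.5,2,0.5,0,0,4.1],[2.5,2,0.5,0,0,4.1],[0,0,0,0,0,0]],
])

```text
clock: 5.75
eef_pos: [513.7, -128.0, 146.7]
eef_rot: [2.793, 1.564, 1.275]
wrist_force: [0.1, -0.8, -0.8]
finger_gap: 94.2
```

```bash
cat >> h.py <<'E'
def steps(wps):
    s,R=st(); p0=s['eef_pos']
    for w in wps:
        phi,ry,rz,x=w; u,X=tilt(np.deg2rad(phi)); p=toW([x,ry,rz])-19*X+47*u; G=np.c_[X,np.cross(u,X),u]
        print(np.r_[p-p0,np.rad2deg(Ro.from_matrix(G@R.T).as_rotvec())].round(1).tolist()); p0,R=p,G
E
python3 - <<'E'
from h import *
s,R=st(); u,X=tilt(0); print(toS(s['eef_pos']+R[:,0]*19-R[:,2]*47))
plan(0,68,8,-2)
steps([(0,67,8,-2),(8,67,7,-2),(16,67,6,-2),(24,66,5,-2),(29,66,4,-2),(33,66,4,-2)])
E
```

```text
[ 0.20536871 70.49727652  7.99558331]
phi 0 front outer tip [ -2.  -38.5   8. ] theta -0.09 body corner [ -2. -67. 105.]
t 5.75 pos [ 513.7 -128.   146.7] shelf [ 0.7 23.4 26.7]
dpos [-2.6 -2.5  0.3] rot [-0.35  0.11 -0.65] F [ 0.1 -0.8 -0.8]
[-2.6, -3.5, 0.3, -0.4, 0.1, -0.6]
[0.1, -2.2, -7.7, 8.0, 0.3, 0.0]
[0.1, -1.2, -8.0, 8.0, 0.3, 0.0]
[0.1, -1.2, -8.1, 8.0, 0.3, -0.0]
[-0.0, 0.3, -5.4, 5.0, 0.2, -0.0]
[-0.0, 0.6, -3.5, 4.0, 0.2, 0.0]
```

jog_arm([
  [[-2.5,-3,0,-0.4,0,-0.6],[0,-2,-7.5,8,0.3,0],[0,-1.2,-8,8,0.3,0]],
])

```text
clock: 6.05
eef_pos: [511.8, -132.5, 133.0]
eef_rot: [3.118, 1.29, 1.588]
wrist_force: [-0.7, -0.9, 2.2]
finger_gap: 94.2
```

```bash
python3 - <<'E'
from h import *
s,R=st(); print(toS(s['eef_pos']+R[:,0]*19-R[:,2]*47),s['wrist_force'])
steps([(24,66,5,-2),(29,66,4,-2),(33,66,4,-2)])
E
```

```text
[-1.23332966 69.33396249  7.7901064 ] [-0.70437824 -0.9026733   2.1976955 ]
[-0.5, -3.6, -9.8, 7.9, 0.7, 0.2]
[-0.0, 0.3, -5.4, 5.0, 0.2, -0.0]
[-0.0, 0.6, -3.5, 4.0, 0.2, 0.0]
```

jog_arm([
  [[-0.5,-4,-9.5,7.9,0.7,0.2],[0,0,-5.4,5,0.2,0],[0,0.5,-3.5,4,0.2,0],[0,0,0,0,0,0]],
])

```text
clock: 6.45
eef_pos: [511.0, -138.9, 114.6]
eef_rot: [-3.138, 0.978, 1.603]
wrist_force: [-0.2, 3.9, 3.6]
finger_gap: 94.1
```

```bash
python3 - <<'E'
from h import *
s,R=st(); print(toS(s['eef_pos']+R[:,0]*19-R[:,2]*47),toS(s['eef_pos']+R[:,0]*19+R[:,2]*59.5),s['wrist_force'])
P=cam('wrist'); im,d=save('wrist','w5'); im2,_=save('scene','s5')
cv2.imwrite('pics/c5.png',np.vstack([im[100:350],cv2.resize(im2[80:220,220:460],None,fx=640/240,fy=2.5)[:340]]))
steps([(33,62,4,-2),(34,34,3,-2)])
E
```

```text
[-1.75520927 62.14346814  5.07496752] [ -2.98477658 -26.17166647 -54.43280644] [-0.16760898  3.89921025  3.63987322]
[0.4, -0.5, -0.6, -0.7, -0.1, 0.6]
[1.2, -27.8, -1.9, 1.0, 0.0, -0.0]
```

View pics/c5.png

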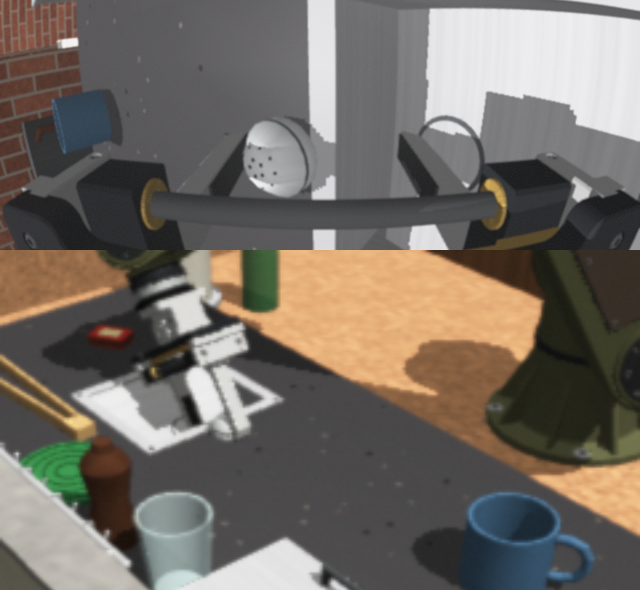

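The flap is held down by the front finger. The tin at (280,155) in the wrist crop stands upright against the rear finger, with the chute lip just ahead of it. I'll push on gently.

jog_arm([
  [[0.2,-4.5,-0.8,0.5,0,0.3],[0.2,-4.5,-0.8,0.5,0,0.3],[0.2,-4.5,-0.4,0.5,0,0],[0.2,-4.5,-0.4,0,0,0]],
])

```text
clock: 6.95
eef_pos: [511.9, -156.5, 113.6]
eef_rot: [-3.14, 0.956, 1.616]
wrist_force: [-0.8, 6.8, 5.4]
finger_gap: 93.9
```

```bash
python3 - <<'E'
from h import *
s,R=st(); f=toS(s['eef_pos']+R[:,0]*19+R[:,2]*59.5); print(s['clock'],toS(s['eef_pos']+R[:,0]*19-R[:,2]*47),f,np.arctan2(-f[2]-2,152+f[1]),s['wrist_force'],'phi',np.rad2deg(np.arcsin(-R[2,2])))
im,d=save('wrist','w6'); print(toS(s['eef_pos']-78*R[:,0]+88*R[:,2]))
P=cam('wrist'); p,Rr,t=P
for uv in [(280,258),(450,258),(520,258),(600,258)]:
    dd=d[uv[1],uv[0]]; a=(uv[0]-p['cx'])/p['fx'];b=(uv[1]-p['cy'])/p['fy'];r=np.hypot(a,b); v=np.array([a/r*np.tan(r),b/r*np.tan(r),1])*dd; print(uv,toS(Rr.T@(v-t)).round(0))
cv2.imwrite('pics/c6.png',im[80:350])
E
```

```text
6.95 [-2.30799014 44.34213234  5.17150752] [ -2.31012097 -42.6292235  -56.29582737] 0.46079408160909796 [-0.75242995  6.82419925  5.39860381] phi 35.25090395407894
[  -2.17228791 -121.88752678    6.46843288]
(280, 258) [ 4.  4. 19.]
(450, 258) [  1. -69. -38.]
(520, 258) [  14. -107.  -23.]
(600, 258) [  26. -141.   -5.]
```

View pics/c6.png

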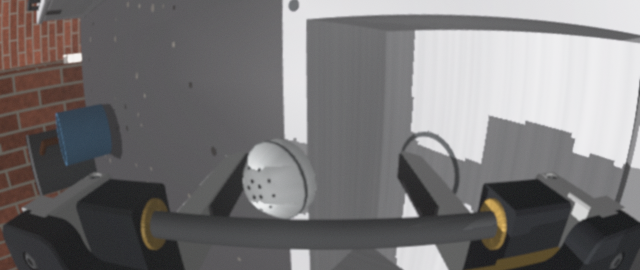

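The wrist view shows the tin at about (280,180), still standing with its front edge over the lip and the flap held down at about 0.46 rad. I'll back off slightly, press the flap deeper, and read the force with no tin contact.

jog_arm([
  [[0,4,0,0,0,0],[0,0,-4,2,0,0],[0,0,0,0,0,0]],
])

```text
clock: 7.3
eef_pos: [512.3, -154.1, 109.5]
eef_rot: [3.139, 0.92, 1.61]
wrist_force: [-0.7, 3.0, 0.9]
finger_gap: 94.1
```

```bash
cat >> h.py <<'E'
def rep():
    s,R=st(); f=toS(s['eef_pos']+R[:,0]*19+R[:,2]*59.5); print(s['clock'],'rear',toS(s['eef_pos']+R[:,0]*19-R[:,2]*47).round(1),'front',f.round(1),'th',np.arctan2(-f[2]-2,152+f[1]).round(3),'F',s['wrist_force'].round(1),'phi',np.rad2deg(np.arcsin(-R[2,2])).round(1),'corner',toS(s['eef_pos']-78*R[:,0]+88*R[:,2]).round(1))
E
python3 -c "
from h import *
rep()"
```

```text
7.3 rear [-1.8 46.3  2.9] front [ -1.7 -38.5 -61.6] th 0.484 F [-0.7  3.   0.9] phi 37.3 corner [  -1.9 -119.9   -1.7]
```

jog_arm([
  [[0.2,-4.5,0,0,0,0],[0.2,-4.5,0,0,0,0],[0.2,-4.5,0,0,0,0]],
])

```text
clock: 7.6
eef_pos: [512.6, -167.2, 109.4]
eef_rot: [3.141, 0.917, 1.613]
wrist_force: [0.8, 4.4, 2.6]
finger_gap: 94.1
```

```bash
python3 -c "
from h import *
rep()
im,d=save('wrist','w7'); cv2.imwrite('pics/c7.png',im[80:350])"
```

```text
7.6 rear [-2.  33.1  2.9] front [ -2.  -51.4 -61.9] th 0.537 F [0.8 4.4 2.6] phi 37.5 corner [  -1.9 -133.    -2.3]
```

View pics/c7.png

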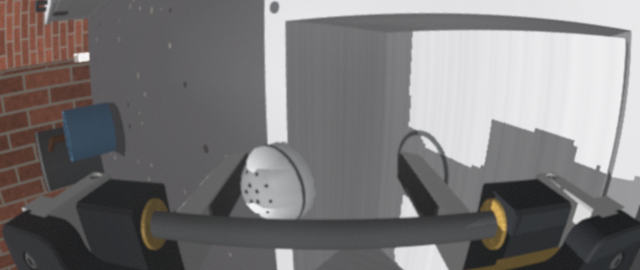

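The tin at (278,183) still stands, its centre only a few mm short of the lip, and the flap is at about 0.54 rad. I'll push it over and follow through.

jog_arm([
  [[0.2,-5,0,0,0,0],[0.2,-5,0,0,0,0],[0.2,-6,1.5,-1.5,0,0],[0.2,-6,1.5,-1.5,0,0]],
])

```text
clock: 8.05
eef_pos: [513.4, -189.6, 113.0]
eef_rot: [-3.137, 0.966, 1.618]
wrist_force: [-0.5, 7.5, 15.5]
finger_gap: 94.2
```

```bash
python3 -c "
from h import *
rep()
im,d=save('wrist','w8'); cv2.imwrite('pics/c8.png',im[80:350])"
```

```text
8.05 rear [-2.2 11.3  4. ] front [ -2.3 -76.3 -56.5] th 0.624 F [-0.5  7.5 15.5] phi 34.6 corner [  -2.1 -154.9    7.1]
```

View pics/c8.png

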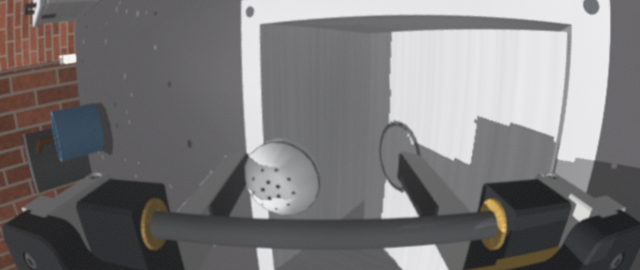

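The tin at (275,180) is starting to tip over the lip, but the leaning finger seems to be holding its back edge down (Fz = 15 N). I'll ease off a little.

jog_arm([
  [[0,2,2,0,0,0],[0,0,1,0,0,0]],
])

```text
clock: 8.3
eef_pos: [513.6, -189.2, 116.4]
eef_rot: [-3.139, 0.972, 1.615]
wrist_force: [0.9, 4.0, 1.5]
finger_gap: 94.0
```

```bash
python3 -c "
from h import *
rep()
im,d=save('wrist','w9'); cv2.imwrite('pics/c9.png',im[80:350])"
```

```text
8.3 rear [-1.9 11.7  7.2] front [ -2.  -76.2 -52.9] th 0.591 F [0.9 4.  1.5] phi 34.3 corner [  -1.9 -154.5   11.2]
```

View pics/c9.png

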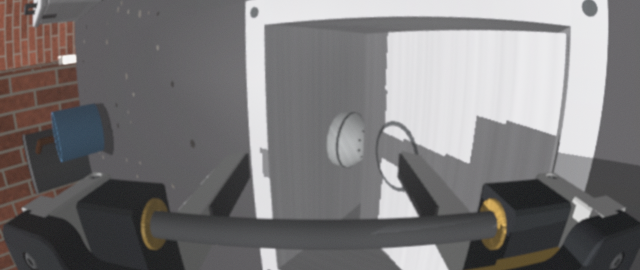

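The tin has tipped over the lip and is inside the mouth at about (345,140). I'll open the flap further to let it pass.

jog_arm([
  [[0.3,-6,0.5,-1,0,0],[0.3,-6,0.5,-1,0,0],[0.3,-6,0.5,-1,0,0],[0.3,-6,0.5,-1,0,0],[0.2,-4,0,-1,0,0]],
])

```text
clock: 8.85
eef_pos: [514.5, -218.2, 117.6]
eef_rot: [-3.124, 1.062, 1.629]
wrist_force: [-0.4, 7.5, 0.9]
finger_gap: 94.0
```

```bash
python3 -c "
from h import *
rep()
im,d=save('wrist','w10'); cv2.imwrite('pics/c10.png',im[80:350])
steps([(22,-20,-2,-2),(15,-22,-10,-2),(8,-24,-20,-2)])"
```

```text
8.85 rear [ -2.3 -16.5   3.9] front [  -2.6 -109.5  -48. ] th 0.825 F [-0.4  7.5  0.9] phi 29.2 corner [  -2.  -181.6   22.8]
[0.4, -3.6, 0.4, -7.1, -0.8, -0.0]
[0.1, -1.6, -1.8, -7.0, -0.3, 0.0]
[0.0, -0.9, -3.9, -7.0, -0.3, 0.0]
```

View pics/c10.png

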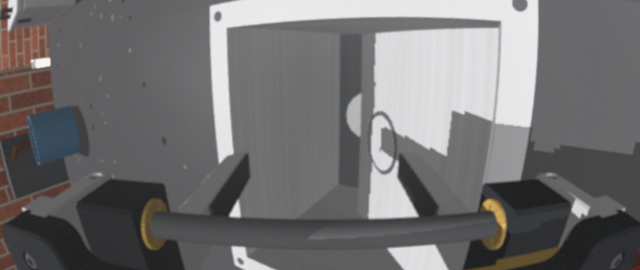

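The tin shows at (355,115) behind the flap's free edge, so it has gone past the flap. I'll check its depth and the flap by numbers.

```bash
cat >> h.py <<'E'
def pt(d,uv,P):
    p,Rr,t=P; dd=d[uv[1],uv[0]]; a=(uv[0]-p['cx'])/p['fx'];b=(uv[1]-p['cy'])/p['fy'];r=np.hypot(a,b); v=np.array([a/r*np.tan(r),b/r*np.tan(r),1])*dd; return toS(Rr.T@(v-t)).round(0)
E
python3 -c "
from h import *
P=cam('wrist'); d=np.load('pics/w10.npy')
for uv in [(352,195),(356,195),(350,205),(350,150),(350,235),(368,195),(385,170),(430,190),(470,190)]: print(uv,pt(d,uv,P))"
```

```text
(352, 195) [   4.  -27. -131.]
(356, 195) [   5.  -30. -132.]
(350, 205) [  -5.  -25. -129.]
(350, 150) [  45.  -11. -160.]
(350, 235) [ -48.  -12. -161.]
(368, 195) [ 14. -56. -97.]
(385, 170) [ 39. -77. -75.]
(430, 190) [  35. -117.  -36.]
(470, 190) [  42. -140.  -13.]
```

The tin's visible top is at z = -131, y = -27. The bin floor is at -160 and the flap's free edge is near (-50, -105), so the tin is below the flap. I'll withdraw upward.

jog_arm([
  [[0,0,8,0,0,0],[0,0,10,0,0,0],[0,0,12,0,0,0],[0,0,12,0,0,0],[0,0,14,0,0,0]],
])

```text
clock: 9.4
eef_pos: [513.9, -220.1, 175.4]
eef_rot: [-3.119, 1.066, 1.632]
wrist_force: [-0.5, -0.3, -0.7]
finger_gap: 94.1
```

jog_arm([
  [[0,0,25,-5,0,0],[0,0,30,-8,-0.5,0],[0,0,35,-8,-0.5,0],[0,0,35,-8,-0.5,0],[0,0,30,0,0,0]],
])

```text
clock: 9.9
eef_pos: [512.3, -222.6, 339.4]
eef_rot: [0.051, 1.545, -1.491]
wrist_force: [0.2, -0.3, 0.1]
finger_gap: 94.0
```

jog_arm([
  [[0,0,0,0,0,0],[0,0,0,0,0,0],[0,0,0,0,0,0]],
])

```text
clock: 10.2
eef_pos: [512.5, -222.7, 345.8]
eef_rot: [0.307, 1.538, -1.236]
wrist_force: [0.1, -0.5, -0.1]
finger_gap: 94.0
```

```bash
python3 - <<'E'
from h import *
rep()
P=cam('wrist'); im,d=save('wrist','w11')
p,Rr,t=P
for a in [(60,-20,-2),(60,-75,-2),(60,-140,-2),(-40,-20,-2),(40,-20,-2),(60,8,0),(60,60,0),(0,35,10)]:
    v=Rr@toW(a)+t; r=np.arctan2(np.hypot(v[0],v[1]),v[2]); k=r/np.hypot(v[0],v[1])
    uv=(int(p['cx']+p['fx']*k*v[0]),int(p['cy']+p['fy']*k*v[1]))
    if 0<=uv[0]<640 and 0<=uv[1]<400: print(a,uv,pt(d,uv,P),im[uv[1],uv[0]])
# others unmoved: compare top images outside the robot
im0=cv2.imread('pics/t0.png'); im1,_=save('top','t1')
def cen(im,f):
    m=f(cv2.cvtColor(im,cv2.COLOR_BGR2HSV).astype(int)); M=cv2.moments(m.astype(np.uint8)); return np.round([M['m10']/M['m00'],M['m01']/M['m00'],M['m00']],1)
F={'red':lambda h:((h[...,0]<6)|(h[...,0]>174))&(h[...,1]>180)&(h[...,2]>120)&(np.indices(h.shape[:2])[1]>470),'green':lambda h:(abs(h[...,0]-60)<12)&(h[...,1]>180),'blue':lambda h:(abs(h[...,0]-107)<12)&(h[...,1]>120)&(h[...,2]>60)}
for k,f in F.items(): print(k,cen(im0,f),cen(im1,f))
df=cv2.absdiff(im0,im1).max(2); 
for n,(x0,y0,x1,y1) in dict(tumbler=(285,120,325,165),mill=(335,128,368,170),tongs=(418,182,540,213),tin0=(290,200,315,225),trivet=(372,144,430,200),mug=(185,218,238,260),match=(488,255,520,280)).items(): print(n,(df[y0:y1,x0:x1]>40).sum())
E
```

```text
10.2 rear [ -3.6 -24.8 205.3] front [  -5.1 -131.2  208.6] th -1.472 F [ 0.1 -0.5 -0.1] phi -1.8 corner [  -6.5 -156.7  306.4]
(60, -20, -2) (276, 137) [ 60. -19.  -3.] [233 232 232]
(60, -75, -2) (320, 135) [ 61. -74.  -3.] [233 231 231]
(60, -140, -2) (372, 135) [  61. -140.   -3.] [236 234 234]
(-40, -20, -2) (279, 214) [-39. -19.  -3.] [230 228 228]
(40, -20, -2) (277, 152) [ 41. -20.  -2.] [232 230 230]
(60, 8, 0) (254, 138) [60.  9. -2.] [231 230 229]
(60, 60, 0) (214, 140) [61. 61. -0.] [109 108 109]
(0, 35, 10) (234, 187) [-1. 38. -1.] [108 107 107]
red [503.1 267.6 194. ] [494.3 266.6  44. ]
green [ 399.7  171.2 1794. ] [ 400.4  171.1 1788. ]
blue [214.2 239.8 952. ] [ 214.1  239.6 1003. ]
tumbler 0
mill 0
tongs 615
tin0 258
trivet 0
mug 0
match 525
```

```bash
python3 - <<'E'
from h import *
P=cam('wrist'); im,d=save('wrist','w12'); h=cv2.cvtColor(im,cv2.COLOR_BGR2HSV)
for n,m,z in(('match',((h[...,0]<6)|(h[...,0]>174))&(h[...,1]>170)&(h[...,2]>120)&(np.indices(h.shape[:2])[1]>350),135),('tongs',(abs(h[...,0].astype(int)-18)<8)&(h[...,1]>100)&(h[...,2]>150)&(np.indices(h.shape[:2])[0]<200),132)):
    v,u=np.nonzero(m); w=np.array([toS(a) for a in ray('wrist',np.c_[u,v],z,P)]); print(n,len(u),w.mean(0).round(1),w.min(0).round(0),w.max(0).round(0))
# same from first top image
im=cv2.imread('pics/t0.png'); h=cv2.cvtColor(im,cv2.COLOR_BGR2HSV); P=cam('top')
for n,m,z,b in(('match',((h[...,0]<6)|(h[...,0]>174))&(h[...,1]>170)&(h[...,2]>120),135,(485,250,525,285)),('tongs',(abs(h[...,0].astype(int)-18)<8)&(h[...,1]>100)&(h[...,2]>150),132,(415,180,545,215))):
    v,u=np.nonzero(m); k=(u>b[0])&(u<b[2])&(v>b[1])&(v<b[3]); w=np.array([toS(a) for a in ray('top',np.c_[u,v][k],z,P)]); print(n,len(w),w.mean(0).round(1),w.min(0).round(0),w.max(0).round(0))
E
```

```text
match 375 [ -23.9 -262.8   15. ] [ -49. -293.   15.] [   3. -235.   15.]
tongs 12036 [ 127.  -454.4   12. ] [ -26. -728.   12.] [325. -59.  12.]
match 204 [ -21.8 -267.7   15. ] [ -49. -299.   15.] [   5. -238.   15.]
tongs 691 [ 147.2 -185.9   12. ] [ 128. -341.   12.] [177. -60.  12.]
```

```bash
python3 -c "
from cell import manip
print(manip.sign_off())"
```

```text
the job is handed in; nothing more can be done
None
```

The tin is in the bin and the flap has shut again; I handed the job in at about 10 s of the 54 s.

**What I did:** I slid the tin about 200 mm to the lip with the rear finger. I then tilted the gripper so the front finger held the flap down at about 0.42–0.54 rad while the tin still stood on the stone. The rear finger pushed the tin over the lip. I then opened the flap to about 0.83 rad so the tin dropped through, and withdrew straight up.

**Last checks:**
- **Tin:** its visible top was about 131 mm below the stone, under the flap's free edge, with the bin floor at about 160 mm. It is no longer on the shelf.
- **Flap:** its surface lies flat, 2–3 mm below the stone, and wrist force is about zero.
- **Tumbler, mill, trivet, mug:** no change in the top view.
- **Matchbox, tongs:** the top view was no help here because the arm covered them. In the wrist view the near end of the tongs is where it was. The matchbox reads within about 5 mm, which is that view's error at its edge.

**What did not go cleanly:** as the tin tipped, the leaning rear finger briefly held down its back edge, reaching about 17 N at the wrist. I eased off about 3 mm and the tin dropped in. I used all 12 picture views, so these final checks are numbers only.

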